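Set the lid-press stop to the setting block

TASK

Slide the setting block along the press bed until it lies beneath the sprung foot of the stop, then put the T-handle driver on the stop screw's square head and wind the foot down until the block just drags: the foot should press on it with about 4 N, lightly but surely, and must never clamp it hard (10 N). Then check the setting by drawing the block a centimetre or so under the pressing foot, and leave the block dragging beneath the foot with the driver standing on the screw; turn the screw only with the driver and leave the other things on the counter alone.

Things in the scene. Friction and masses are not known exactly. Their poses are not given: they have to be found in the camera images.
- stand: Box-lid press, bolted down: an aluminium bed plate 200 mm long, 70 mm wide, its top 15 mm above the counter, with two guide strips (8 mm high) that leave a 43 mm wide lane along its x axis; across the lane stands a grey portal 118 mm wide, 36 mm deep, 90 mm high (opening under its beam up to 68 mm). Origin on the counter straight under the screw axis; x points along the lane, through the portal and away from the robot; the bed runs from x = -145 to +55 mm
- screw (a joint): Turn of the stop screw in rad: grows as the screw is turned clockwise seen from above, which lowers screw and foot by 12 mm a turn (1.91 mm per rad). Steep multi-start thread; friction torque about 0.03 N m holds it where it is left. It can still be turned to 7.2 rad
- stop: The stop (nut, screw, foot), moving up and down with the screw; origin on the screw axis, 48 mm below the square head's top. Its white round foot (24 mm diameter, 7 mm thick, turns with the screw) sits on a spring: 3 N per mm pushed up, from 0 N, 7 mm travel. Hanging free, its underside is 75 mm below the head's top (58 mm below the flange's top), at the start at least 1.5 mm above the block
- screw_head (a point): Centre of the top of the screw's steel square head: 14 x 14 mm, 17 mm high, bevelled to 8 x 8 mm over its upper 5 mm, on a round flange of 34 mm diameter. Axes turn with the screw, x and y square to the head's flats, z up
- gauge: Setting block of steel: 70 mm long (x), 40 mm wide, with a telescoping aluminium cap that somebody has locked at the wanted height: the thickness is between 29 and 34 mm and not known. It lies in the lane (about 1.5 mm play at either side), mass about 0.35 kg; at the start it always passes freely under the foot. Origin at the centre of the block's underside, x along the lane like the press. A 20 mm wide, 12 mm high tail runs from it towards -x to an upright finger tab
- gauge_tab (a point): Where to grip the setting block: on its upright finger tab (32 mm long in x, 12 mm thick in y, top 60 mm above the bed), 18 mm below the tab's top, 125 mm behind the block's origin along -x; axes as the block's. Sliding the block takes some 2 N when free and about 1.2 N more for each newton that the foot presses (friction about 0.6 on foot and on bed)
- driver_grip (a point): Centre of the black cross bar of the T-handle driver: 60 mm long in x, 14 mm thick in y, 22 mm high, 66 mm above the driver's lower end. Driver about 0.16 kg, 77 mm tall, axes: z up along its shank
- driver_socket (a point): Centre of the mouth (lower end) of the driver: a square socket, 25 x 25 mm outside, 17 x 17 mm inside, 20 mm deep, flats parallel to the cross bar's axes. On the square head it goes down until its rim rests on the flange, mouth 17 mm below the head's top; it can be put on at any quarter turn, has about 0.25 rad of turning play either way and stands there by itself when let go
- holder: Grey plastic holder of the driver, fixed: 80 x 80 x 4 mm plate with a square cup 36 x 36 mm outside, 28 x 28 mm inside, rim 32 mm above the counter, in which the driver's socket stands on the plate's top (4 mm). Origin under its centre
- canister_mid (a point): Bystander: white wipes canister, 84 mm diameter, 170 mm tall; its centre
- tub: Bystander: small white sauce tub, 64 mm diameter, 35 mm tall; origin at its underside
- shaker: Bystander: steel shaker, 40 mm diameter, 74 mm tall; origin at its underside
- napkins: Bystander: pile of napkins, 120 x 90 x 35 mm; origin at its underside
Not all that is in view belongs to the job. Leave any orange or turquoise look-alike of the gauge alone.

How it is judged:
On the way, in this order (a step that is already met when the one before it is completed fails the run):
1. the setting block lies beneath the foot, which does not press on it yet (x of gauge in the frame of stand between -0.02 and 0.02 m and contact force between stop and gauge below 0.3 N), for 0.2 s.
2. with the driver on the screw, the foot has been wound down to press lightly (1.2 to 7 N) on the block (x of gauge in the frame of stand between -0.02 and 0.02 m and contact force between stop and gauge between 1.2 and 7 N and distance between driver_socket and screw_head below 0.026 m and z of driver_socket in the frame of screw_head below -0.01 m and angle between driver_socket's own z axis and vertical below 0.2 rad), for 0.2 s.
3. the block is slid along beneath the lightly pressing foot (x of gauge in the frame of stand between -0.023 and 0.023 m and contact force between stop and gauge between 1.2 and 9 N and linear speed of gauge above 0.003 m/s), for 0.1 s.
At the end, for the whole second after the job is handed in: the block lies still beneath the foot (its centre within 23 mm of the screw axis along the lane), the foot presses on it with 1.2 to 7 N, and the driver stands upright (within 0.2 rad) on the screw's square head, pushed down over it by at least 10 mm; the robot has let go (x of gauge in the frame of stand between -0.023 and 0.023 m and contact force between stop and gauge between 1.2 and 7 N and distance between driver_socket and screw_head below 0.026 m and z of driver_socket in the frame of screw_head below -0.01 m and angle between driver_socket's own z axis and vertical below 0.2 rad and linear speed of gauge below 0.005 m/s); the robot touches nothing.
It fails at once if the foot clamps the block with more than 10 N (contact force between stop and gauge above 10 N).
It fails at once if the gripper touches the screw or the foot (over 1 N) in place of the driver (contact force between the fingers and stop above 1 N).
It fails at once if a bystander is pushed more than 25 mm (distance of any of canister_mid, tub, shaker, napkins from where it was at the start of the episode above 0.025 m).
It also fails if it takes over 72 s, if anything falls off the work surface, if the arm or the gripper's body presses on something with over 40 N, if the wrist force passes 120 N, or if a joint passes its speed limit or range.

ROBOT

A 7-joint arm with a two-finger parallel gripper is mounted at the origin on the work surface. World frame = base frame: x ahead of the robot, y to its left, z up, the work surface at z = 0. Lengths are in m, angles in rad, forces in N, time in s.
With the tool pointing down it reaches from about 0.425 to 0.875 m from the base axis. Payload 4.7 kg.
Tool frame: the origin (TCP) lies on the centre line of the jaws, within the pads' length; the fingertips stand 14 mm ahead of it and the grasp point (between the pads) lies 5 mm behind it; z points along the fingers, y is the line along which they close (so a half turn about z gives the same grasp; the last joint's range is limited). The gripper opens to 87 mm and grips with 3 to 60 N. Pads are 19 mm wide; open, the fingers measure 117 mm over their backs; the gripper's body (75 mm by 190 mm) begins 51 mm behind the grasp point.
Start: joints at [-1.334, 0.321, -0.07, 1.45, 0.023, 1.371, -0.057], TCP at [0.144, 0.634, 0.237] pointing down, gripper open.
Joint ranges: [-2.86, 2.86], [-0.3, 2.09], [-1.38, 1.24], [0.06, 2.45], [-1.56, 4.7], [0.09, 2.05], [-2.69, 2.69]. Speed limits (rad/s): [2.57, 2.57, 3.14, 3.14, 3.14, 3.14, 3.14].

INTERFACE

Orientations are given as a rotation vector (axis times angle).
In Python, from bench import * gives the robot as it stands.
- The arm moves only by the shell command python3 -m jog 'ROWS' [FORCE]. ROWS is JSON, a list of rows, each an object of numbers: "claw": the finger opening in mm, from 0 to 87; "dx", "dy", "dz": the shift along the tool's x, y, z in mm; "spin": the turn about the tool's z in degrees. In form: [{"claw": .., "dx": .., "dy": .., "dz": .., "spin": ..}, ...]. A call has 1 to 20 rows; each row is the pose to reach, as a shift and turn from the pose commanded when the call began, along the tool's axes at that moment; what a row does not reach only later rows make up. A row lasts 1/12 s, in which the tool goes at most 41.7 mm and 7.16 degrees, less where a joint would pass 70% of its speed; a pose out of reach is approached as far as the arm can. A call with a gripper value outside its range is refused whole. The fingers move at their own pace and stop on an object; FORCE is the grip in N (left out, the last holds). Time passes only in rows, so rows that repeat a pose let the fingers close. It gives the time, the measured TCP pose, the force, the opening and the grip force at its end, in the units of the state.
- get_state(): the state, without advancing time (a new reading comes with each control period).
- get_image(name): name is "scene" or "side" or "wrist"; returns a dict with "frame" (480x640x3 uint8, red, green, blue), "depth" (480x640 float32, m along the optical axis (not along the pixel's ray), 0 where there is no reading), "K" (3x3 intrinsics, pixels), "T" (4x4, takes a point from camera to world coordinates); the wrist camera has in their place "mount" (4x4, takes a point from camera to tool coordinates, whose origin is the TCP and whose axes are the flange's). Camera axes: x right, y down, z forward; pixel columns grow to the right and rows downward; lengths in m; the calibration is good to about 2 mm. A picture is of the moment at which its call begins: read the wrist's pose just before it.
- close_job(): hands the job in; it is judged then, once.
The state is a dict: "time": time; "joint_positions": joint angles; "qd": joint speeds; "joint_torque": joint torques, N m; "position": TCP position; "tool_rot": TCP orientation; "ft_force": force on the tool from outside, world axes, zero at the start; "torque": the same for the moment, N m; "grip_width": opening from 0.0 (shut) to 1.0 (fully open); "grip_force": force on a finger pad.
Only numpy, scipy, OpenCV 4.12 (cv2) and the standard library are available. Lean on these libraries where they do the work, as an engineer would, in place of code of your own. Each camera call takes 0.05 s, during which the arm holds its last target. There are 200 camera calls.

## Working session

There is one attempt and no reset: what is moved stays moved. The work goes in short steps, Python scripts to look and compute and a shell command to move; the robot and the scene stay as the last step left them, time stands still between calls to the robot, and variables do not carry over. Pictures are saved under pics/ and viewed, at most 10 in all, crops included, and the job is handed in when it is done.

```bash
mkdir -p pics; cat > h.py <<'E'
from bench import *
import numpy as np, cv2
from scipy.spatial.transform import Rotation as R
def snap(n):
    s=get_state(); im=get_image(n)
    if 'T' not in im:
        T=np.eye(4); T[:3,:3]=R.from_rotvec(s['tool_rot']).as_matrix(); T[:3,3]=s['position']
        im['T']=T@im['mount']
    return im
def save(im,f,crop=None,scale=1):
    a=im['frame'][:,:,::-1]
    if crop: a=a[crop[1]:crop[3],crop[0]:crop[2]]
    cv2.imwrite('pics/'+f,cv2.resize(a,None,fx=scale,fy=scale,interpolation=cv2.INTER_CUBIC))
def cloud(im):
    d=im['depth'];v,u=np.mgrid[:480,:640];K=im['K']
    p=np.stack([(u-K[0,2])*d/K[0,0],(v-K[1,2])*d/K[1,1],d],-1)
    w=p@im['T'][:3,:3].T+im['T'][:3,3]; w[d==0]=np.nan
    return w
def ray(im,u,v,z):
    d=im['T'][:3,:3]@np.linalg.inv(im['K'])@[u,v,1];o=im['T'][:3,3]
    return o+d*(z-o[2])/d[2]
E
python3 - <<'E'
from h import *
a=snap('scene');b=snap('side')
cv2.imwrite('pics/a.png',a['frame'][:,:,::-1]);cv2.imwrite('pics/b.png',b['frame'][:,:,::-1])
for i in (a,b): print(np.round(i['T'],3).tolist(),np.round(i['K'],1).tolist())
print(get_state())
E
```

```text
[[-0.723, 0.364, -0.587, 1.151], [0.691, 0.377, -0.617, 0.684], [-0.003, -0.852, -0.524, 0.691], [0.0, 0.0, 0.0, 1.0]] [[624.2, 0.0, 323.8], [0.0, 624.2, 235.6], [0.0, 0.0, 1.0]]
[[0.835, -0.317, 0.45, 0.06], [-0.551, -0.515, 0.657, -0.646], [0.023, -0.796, -0.605, 0.713], [0.0, 0.0, 0.0, 1.0]] [[473.9, 0.0, 315.4], [0.0, 473.9, 233.4], [0.0, 0.0, 1.0]]
{'time': 0.1, 'joint_positions': array([-1.33386377,  0.32176824, -0.07008046,  1.45156228,  0.02260218,
        1.37082814, -0.05690988]), 'qd': array([ 0.00040258, -0.00016456,  0.00120093, -0.00203352, -0.00010546,
        0.00186202,  0.00033311]), 'joint_torque': array([ 2.36056876e-04, -4.92577672e+01, -4.05640248e-01, -3.13395953e+01,
       -6.41578878e-02,  3.96370352e-02,  7.67773940e-05]), 'position': array([0.14358801, 0.63344301, 0.23555362]), 'tool_rot': array([-3.49266879e-01, -3.12201607e+00,  2.79034843e-03]), 'ft_force': array([ 0.38658267,  0.19445978, -0.244794  ]), 'torque': array([ 0.01787036, -0.01208552, -0.00021539]), 'grip_force': 0.0, 'grip_width': 0.9962251670246878}
```

View pics/a.png

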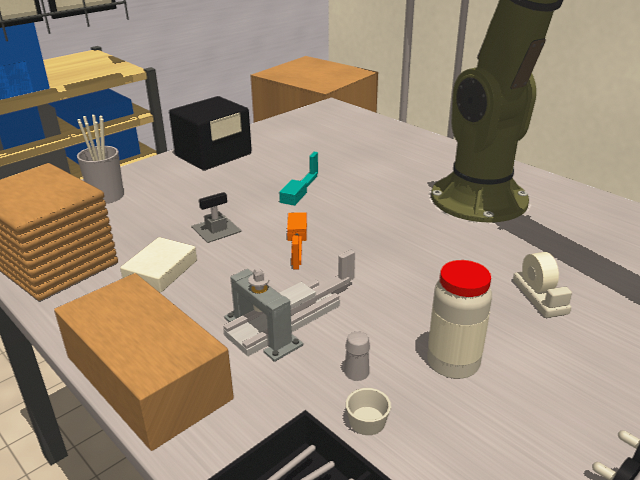

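View pics/b.png

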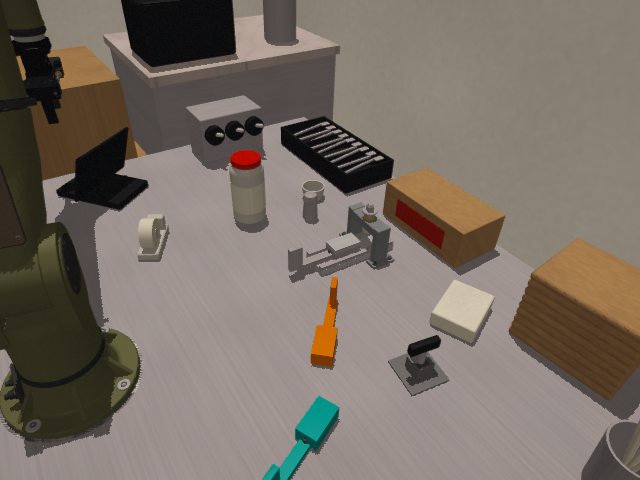

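Scene view: the press is at about (262,310), with the screw head at (260,275). The grey gauge tab is at (346,265), and the driver stands in its holder at (213,212). Possible look-alikes are the orange block at (297,235) and the turquoise block at (300,185). The block I want is the grey one in the lane, with its cap at (297,295).

```bash
python3 - <<'E'
from h import *
a=snap('scene');b=snap('side')
save(a,'c.png',(190,180,390,360),4)
boxes={'scene':dict(tab=(335,245,358,285),portal=(228,265,292,352),head=(246,266,272,292),bar=(195,190,232,212),cap=(280,280,318,312)),
'side':dict(tab=(286,243,305,274),portal=(345,202,395,268),head=(360,202,380,224),bar=(404,334,442,358),cap=(325,232,362,256))}
for n,im in (('scene',a),('side',b)):
    w=cloud(im);hsv=cv2.cvtColor(im['frame'],cv2.COLOR_RGB2HSV)
    for k,(x0,y0,x1,y1) in boxes[n].items():
        p=w[y0:y1,x0:x1].reshape(-1,3);h=hsv[y0:y1,x0:x1].reshape(-1,3)
        z=p[:,2]
        if k=='tab': m=(z>.05)&(z<.08)
        if k=='portal': m=(z>.085)&(z<.095)
        if k=='head': m=z>.098
        if k=='bar': m=(h[:,2]<60)&(z>.05)
        if k=='cap': m=(z>.04)&(z<.056)
        q=p[m]
        if len(q)<4: print(n,k,len(q));continue
        r=cv2.minAreaRect((q[:,:2]*1000).astype(np.float32))
        print(n,k,len(q),'z',np.percentile(q[:,2],[2,50,98]).round(4),'med',np.median(q,0).round(4),'rect',np.round(r[0],1),np.round(r[1],1),round(r[2],1))
E
```

```text
scene tab 250 z [0.0504 0.0664 0.0774] med [0.4771 0.0342 0.0664] rect [473.4  30.5] [14.5 34.3] 87.6
scene portal 946 z [0.0857 0.0909 0.0941] med [0.6705 0.0346 0.0909] rect [665.1  21. ] [120.4  38.4] 87.3
scene head 274 z [0.1064 0.1107 0.1274] med [0.6683 0.0256 0.1107] rect [666.2  23. ] [30.2 33. ] 63.2
scene bar 284 z [0.0619 0.0738 0.0831] med [ 0.5272 -0.306   0.0738] rect [ 525.4 -306.4] [16.  61.6] 80.9
scene cap 471 z [0.0407 0.0456 0.0481] med [0.5889 0.0285 0.0456] rect [590.3  25. ] [43.3 58.3] 87.4
side tab 180 z [0.0506 0.0664 0.0765] med [0.4684 0.0241 0.0664] rect [470.2  28.1] [14.4 32. ] 87.6
side portal 457 z [0.086  0.0904 0.094 ] med [0.6567 0.0064 0.0904] rect [661.2  18.1] [118.9  37.4] 87.7
side head 135 z [0.1061 0.1103 0.127 ] med [0.6588 0.0147 0.1103] rect [661.2  17.3] [32.4 29.8] 50.3
side bar 408 z [0.0616 0.0781 0.0825] med [ 0.5171 -0.3148  0.0781] rect [ 521.4 -312.6] [16.1 59.3] 79.3
side cap 385 z [0.0405 0.045  0.0474] med [0.5937 0.0198 0.045 ] rect [596.  23.] [43.9 71.6] 86.5
```

View pics/c.png

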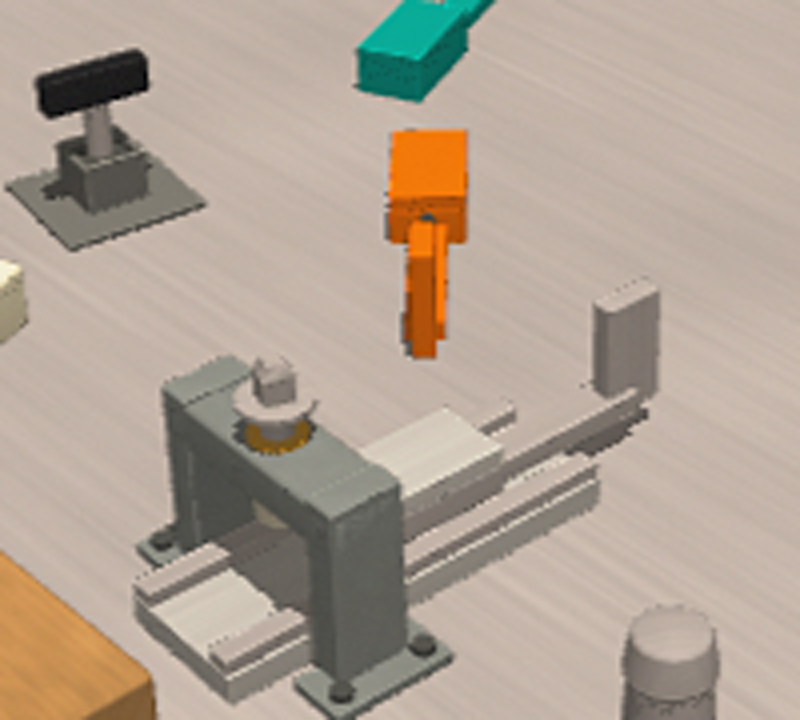

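The crop confirms it: the grey block lies in the lane, cap at crop (440,450) and tab at (627,340). The driver's black bar is at (92,82), and the square head at (273,380). Heights and sizes match the description. Next I'll go over the press and look from close by.

```bash
cat >> h.py <<'E'
def go(x,y,z,yaw):
    "shift to a world TCP target (m), tool-y at yaw deg (mod 180), from commanded~measured pose"
    s=get_state();M=R.from_rotvec(s['tool_rot']).as_matrix()
    d=M.T@(np.array([x,y,z])-s['position'])*1000
    cur=np.degrees(np.arctan2(M[1,1],M[0,1])); e=(yaw-cur+90)%180-90
    print('d',d.round(1),'spin',round(-e,1),'(other',round(-e-180*np.sign(-e),1),') cur',round(cur,1),'tilt',M[:,2].round(3))
E
python3 - <<'E'
from h import *
go(.45,.38,.28,87.3);go(.56,.03,.28,87.3);print(get_image('wrist')['mount'].round(3))
a=snap('scene');w=cloud(a);print(np.nanmedian(w[300:350,445:475].reshape(-1,3),0))
E
```

```text
d [-354.9 -179.7  -43.9] spin -10.1 (other 169.9 ) cur 77.2 tilt [-0.    -0.001 -1.   ]
d [-539.5 -496.8  -43.5] spin -10.1 (other 169.9 ) cur 77.2 tilt [-0.    -0.001 -1.   ]
[[ 0.001 -0.955 -0.297  0.081]
 [ 1.     0.001  0.001 -0.   ]
 [-0.    -0.297  0.955 -0.149]
 [ 0.     0.     0.     1.   ]]
[0.52482106 0.31053254 0.10711306]
```

```bash
python3 -m jog '[{"dx":-355,"dy":-180,"dz":-44},{"dx":-355,"dy":-180,"dz":-44},{"dx":-355,"dy":-180,"dz":-44},{"dx":-355,"dy":-180,"dz":-44},{"dx":-355,"dy":-180,"dz":-44},{"dx":-355,"dy":-180,"dz":-44},{"dx":-355,"dy":-180,"dz":-44},{"dx":-355,"dy":-180,"dz":-44},{"dx":-355,"dy":-180,"dz":-44},{"dx":-539,"dy":-497,"dz":-44,"spin":-10},{"dx":-539,"dy":-497,"dz":-44,"spin":-10},{"dx":-539,"dy":-497,"dz":-44,"spin":-10},{"dx":-539,"dy":-497,"dz":-44,"spin":-10},{"dx":-539,"dy":-497,"dz":-44,"spin":-10},{"dx":-539,"dy":-497,"dz":-44,"spin":-10},{"dx":-539,"dy":-497,"dz":-44,"spin":-10},{"dx":-539,"dy":-497,"dz":-44,"spin":-10},{"dx":-539,"dy":-497,"dz":-44,"spin":-10},{"dx":-539,"dy":-497,"dz":-44,"spin":-10},{"dx":-539,"dy":-497,"dz":-44,"spin":-10}]' 20; python3 -m jog '[{},{},{}]'
python3 - <<'E'
from h import *
s=get_state();print(s['time'],s['position'],s['joint_positions'].round(2))
w=snap('wrist');save(w,'w1.png')
np.savez('w1.npz',**w)
E
```

```text
0.3 [0.14358484 0.63378819 0.23620005] [-1.33  0.32 -0.07  1.45  0.02  1.37 -0.06]$[0]: bad value
$[0]: bad value
```

View pics/w1.png

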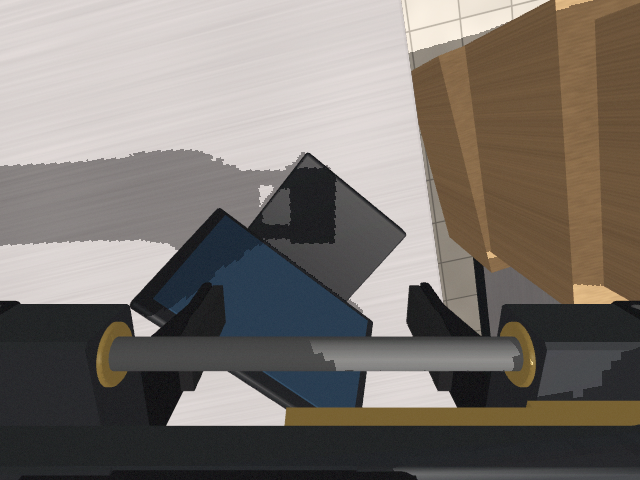

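All keys are required, so that call was refused and the arm never moved; this view only shows the laptop. The camera also faces back towards the robot, so I'll go straight over the tab.

```bash
python3 - <<'E'
from h import *
go(.472,.029,.14,87.3)
E
python3 -m jog '[{"claw":87,"dx":-355,"dy":-180,"dz":-44,"spin":0},{"claw":87,"dx":-355,"dy":-180,"dz":-44,"spin":0},{"claw":87,"dx":-355,"dy":-180,"dz":-44,"spin":0},{"claw":87,"dx":-355,"dy":-180,"dz":-44,"spin":0},{"claw":87,"dx":-355,"dy":-180,"dz":-44,"spin":0},{"claw":87,"dx":-355,"dy":-180,"dz":-44,"spin":0},{"claw":87,"dx":-355,"dy":-180,"dz":-44,"spin":0},{"claw":87,"dx":-355,"dy":-180,"dz":-44,"spin":0},{"claw":87,"dx":-355,"dy":-180,"dz":-44,"spin":0},{"claw":87,"dx":-454,"dy":-516,"dz":0,"spin":-10},{"claw":87,"dx":-454,"dy":-516,"dz":0,"spin":-10},{"claw":87,"dx":-454,"dy":-516,"dz":0,"spin":-10},{"claw":87,"dx":-454,"dy":-516,"dz":0,"spin":-10},{"claw":87,"dx":-454,"dy":-516,"dz":0,"spin":-10},{"claw":60,"dx":-454,"dy":-516,"dz":0,"spin":-10},{"claw":50,"dx":-454,"dy":-516,"dz":0,"spin":-10},{"claw":50,"dx":-454,"dy":-516,"dz":0,"spin":-10},{"claw":50,"dx":-454,"dy":-516,"dz":0,"spin":-10},{"claw":50,"dx":-454,"dy":-516,"dz":0,"spin":-10},{"claw":50,"dx":-454,"dy":-516,"dz":0,"spin":-10}]' 20
python3 - <<'E'
from h import *
go(.472,.029,.052,87.3)
w=snap('wrist');print(w['K'].round(0).tolist())
P=cloud(w).reshape(-1,3);m=(P[:,2]>.068)&(P[:,2]<.08)&(abs(P[:,0]-.472)<.04)&(abs(P[:,1]-.029)<.04)
q=P[m];r=cv2.minAreaRect((q[:,:2]*1000).astype(np.float32));print(len(q),r,np.median(q[:,2]))
E
```

```text
d [-453.9 -517.3   96.5] spin -10.1 (other 169.9 ) cur 77.2 tilt [-0. -0. -1.]
time: 2.02
position: [0.4724, 0.028, 0.2367]
tool_rot: [0.084, 3.14, 0.001]
ft_force: [-0.5, 0.9, -0.5]
grip_width: 0.639
grip_force: 0.0
d [  0.5   0.9 184.7] spin -0.4 (other 179.6 ) cur 86.9 tilt [ 0.     0.001 -1.   ]
[[377.0, 0.0, 316.0], [0.0, 377.0, 240.0], [0.0, 0.0, 1.0]]
533 ((472.19189453125, 28.403316497802734), (11.952841758728027, 31.90740203857422), 87.24490356445312) 0.07595043272722835
```

```bash
python3 -m jog '[{"claw":50,"dx":0,"dy":0.5,"dz":40,"spin":0},{"claw":50,"dx":0,"dy":0.5,"dz":80,"spin":0},{"claw":50,"dx":0,"dy":0.5,"dz":120,"spin":0},{"claw":50,"dx":0,"dy":0.5,"dz":150,"spin":0},{"claw":50,"dx":0,"dy":0.5,"dz":175,"spin":0},{"claw":50,"dx":0,"dy":0.5,"dz":184,"spin":0},{"claw":50,"dx":0,"dy":0.5,"dz":184,"spin":0},{"claw":0,"dx":0,"dy":0.5,"dz":184,"spin":0},{"claw":0,"dx":0,"dy":0.5,"dz":184,"spin":0},{"claw":0,"dx":0,"dy":0.5,"dz":184,"spin":0},{"claw":0,"dx":0,"dy":0.5,"dz":184,"spin":0},{"claw":0,"dx":0,"dy":0.5,"dz":184,"spin":0},{"claw":0,"dx":0,"dy":0.5,"dz":184,"spin":0}]' 20
python3 - <<'E'
from h import *
import math
t=math.radians(-2.75);go(.4722+.066*math.cos(t),.0284+.066*math.sin(t),.053,87.25)
E
```

```text
time: 3.15
position: [0.4729, 0.031, 0.0532]
tool_rot: [0.076, 3.139, 0.001]
ft_force: [-0.2, 0.2, -0.1]
grip_width: 0.205
grip_force: 0.0
d [-65.4  -2.6   0.3] spin -0.0 (other 180.0 ) cur 87.2 tilt [ 0.001  0.001 -1.   ]
```

```bash
python3 -m jog '[{"claw":0,"dx":0,"dy":0,"dz":0,"spin":0},{"claw":0,"dx":0,"dy":0,"dz":0,"spin":0},{"claw":0,"dx":0,"dy":0,"dz":0,"spin":0},{"claw":0,"dx":0,"dy":0,"dz":0,"spin":0},{"claw":0,"dx":0,"dy":0,"dz":0,"spin":0}]'
python3 - <<'E'
from h import *
import math
t=math.radians(-2.75);go(.4722+.066*math.cos(t),.0284+.066*math.sin(t),.053,87.25)
E
```

```text
time: 3.57
position: [0.4727, 0.0305, 0.0529]
tool_rot: [0.076, 3.14, -0.0]
ft_force: [-0.8, -2.7, 5.6]
grip_width: 0.127
grip_force: 19.9
d [-65.6  -2.1  -0.1] spin -0.0 (other 180.0 ) cur 87.2 tilt [ 0. -0. -1.]
```

```bash
python3 -m jog '[{"claw":0,"dx":-6,"dy":0,"dz":0,"spin":0},{"claw":0,"dx":-14,"dy":0,"dz":0,"spin":0},{"claw":0,"dx":-23,"dy":0,"dz":0,"spin":0},{"claw":0,"dx":-32,"dy":0,"dz":0,"spin":0},{"claw":0,"dx":-41,"dy":0,"dz":0,"spin":0},{"claw":0,"dx":-50,"dy":0,"dz":0,"spin":0},{"claw":0,"dx":-58,"dy":0,"dz":0,"spin":0},{"claw":0,"dx":-64,"dy":0,"dz":0,"spin":0},{"claw":0,"dx":-66,"dy":0,"dz":0,"spin":0},{"claw":0,"dx":-66,"dy":0,"dz":0,"spin":0},{"claw":0,"dx":-66,"dy":0,"dz":0,"spin":0},{"claw":0,"dx":-66,"dy":0,"dz":0,"spin":0}]'
python3 - <<'E'
from h import *
import math
go(.538,.025,.053,87.25)
a=snap('scene');b=snap('side')
cv2.imwrite('pics/d.png',np.hstack([cv2.resize(a['frame'][220:360,210:370],None,fx=2.4,fy=2.4),cv2.resize(b['frame'][190:290,270:410],None,fx=2.7,fy=2.7)[:336] if 0 else cv2.resize(b['frame'][180:300,270:407],(384,336))])[:,:,::-1])
E
```

```text
time: 4.57
position: [0.5335, 0.0275, 0.052]
tool_rot: [-0.076, -3.129, -0.0]
ft_force: [-13.3, -2.3, 14.2]
grip_width: 0.137
grip_force: 20.0
d [-4.6 -2.3 -1.1] spin -0.0 (other 180.0 ) cur 87.2 tilt [-0.011  0.    -1.   ]
```

View pics/d.png

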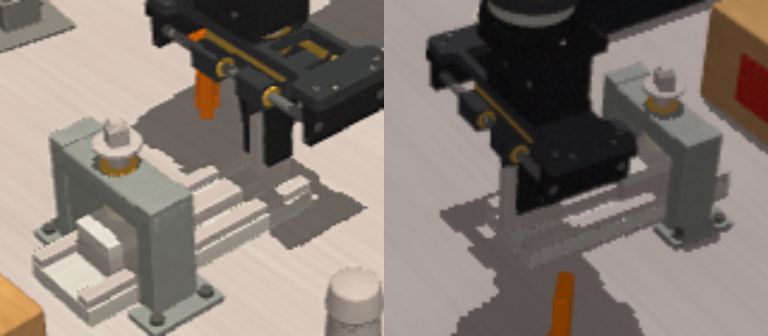

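The scene part (left) shows the block's front emerging from the portal at about (95,245). The tab is held at about (250,165), so the block is beneath the foot, some 5 mm short of centred. I'll release it, rise, and look at the screw head from above.

```bash
python3 -m jog '[{"claw":0,"dx":1,"dy":0,"dz":-0.5,"spin":0},{"claw":50,"dx":1,"dy":0,"dz":-0.5,"spin":0},{"claw":50,"dx":1,"dy":0,"dz":-0.5,"spin":0},{"claw":50,"dx":1,"dy":0,"dz":-0.5,"spin":0},{"claw":50,"dx":1,"dy":0,"dz":-0.5,"spin":0},{"claw":50,"dx":1,"dy":0,"dz":-40,"spin":0},{"claw":50,"dx":1,"dy":0,"dz":-80,"spin":0},{"claw":50,"dx":1,"dy":0,"dz":-120,"spin":0},{"claw":50,"dx":-20,"dy":0,"dz":-160,"spin":0},{"claw":50,"dx":-60,"dy":0,"dz":-190,"spin":0},{"claw":50,"dx":-100,"dy":0,"dz":-200,"spin":0},{"claw":50,"dx":-130,"dy":0,"dz":-200,"spin":0},{"claw":50,"dx":-150,"dy":0,"dz":-200,"spin":0},{"claw":50,"dx":-150,"dy":0,"dz":-200,"spin":0},{"claw":50,"dx":-150,"dy":0,"dz":-200,"spin":0},{"claw":50,"dx":-150,"dy":0,"dz":-200,"spin":0}]'
python3 - <<'E'
from h import *
w=snap('wrist');np.savez('w2.npz',**w)
go(.66,.02,.3,87.25)
P=cloud(w);Z=P[...,2];ok=(np.hypot(P[...,0]-.663,P[...,1]-.0195)<.03)
for lo,hi,n in ((.105,.114,'flange'),(.1235,.131,'headtop'),(.1155,.131,'head'),):
    q=P[ok&(Z>lo)&(Z<hi)];r=cv2.minAreaRect((q[:,:2]*1000).astype(np.float32));print(n,len(q),r,np.median(q[:,2]),np.percentile(q[:,2],[5,95]))
q=P[(Z>.086)&(Z<.095)&(abs(P[...,0]-.663)<.03)];print('portal',cv2.minAreaRect((q[:,:2]*1000).astype(np.float32)))
q=P[(Z>.066)&(Z<.08)&(abs(P[...,0]-.535)<.03)&(abs(P[...,1]-.025)<.03)]
print('tab',len(q),len(q) and (cv2.minAreaRect((q[:,:2]*1000).astype(np.float32)),np.median(q[:,2])))
q=P[(Z>.040)&(Z<.055)&(abs(P[...,0]-.63)<.014)&(abs(P[...,1]-.021)<.012)];print('cap z',len(q),np.median(q[:,2]))
vu=np.argwhere(ok&(Z>.105));print(vu.min(0),vu.max(0))
c=vu.mean(0).astype(int);y,x=max(c[0]-70,0),max(c[1]-70,0)
save(w,'w2.png',(x,y,x+140,y+140),4)
E
```

```text
time: 6.0
position: [0.6876, 0.0204, 0.2519]
tool_rot: [-0.076, -3.139, 0.0]
ft_force: [0.3, 0.1, 0.6]
grip_width: 0.575
grip_force: 0.0
d [ 27.4  -1.8 -47.6] spin -0.0 (other 180.0 ) cur 87.2 tilt [-0.001  0.    -1.   ]
flange 1035 ((664.0552368164062, 18.662521362304688), (33.252113342285156, 32.807098388671875), 54.37642288208008) 0.11043981040223694 [0.10914282 0.11163931]
headtop 287 ((664.0471801757812, 18.77875328063965), (13.524759292602539, 13.641398429870605), 70.42927551269531) 0.12660753070038694 [0.12382353 0.12825019]
head 373 ((664.2603759765625, 18.7730712890625), (13.945700645446777, 14.353019714355469), 68.53523254394531) 0.12561693585538158 [0.12006835 0.12820822]
portal ((663.9988403320312, 18.851490020751953), (118.28843688964844, 35.59868621826172), 87.16014862060547)
tab 696 (((532.5938720703125, 27.437576293945312), (11.41458797454834, 30.248659133911133), 86.69456481933594), np.float64(0.07582963250090238))
cap z 662 0.046236790550720414
[179 125] [479 482]
```

View pics/w2.png

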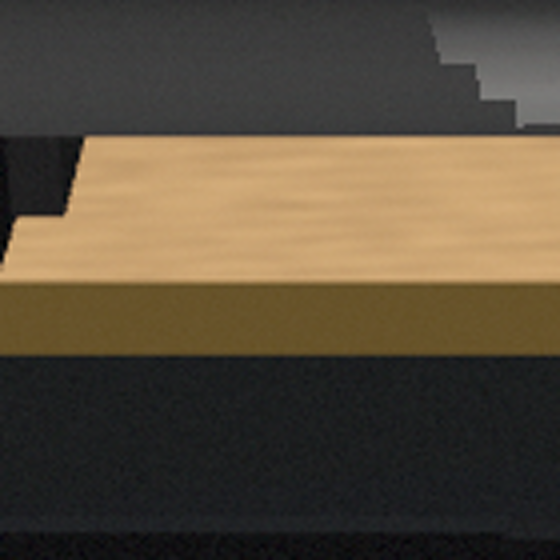

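That crop caught only the gripper, but the depth numbers are good. Head: (664.0, 18.7), flats at about -20.5°, top at 0.127. Flange minus cap is 64.2 mm, which leaves a gap of about 6.2 mm under the foot. Block: x ≈ -6.6 mm in the stand frame. Now the driver.

```bash
python3 - <<'E'
from h import *
print(get_state()['joint_positions'].round(3)); go(.525,-.3095,.22,80.1)
E
```

```text
[-0.437  0.425  0.518  1.338 -0.208  1.433  1.594]
d [ 146.2 -337.5   32.4] spin 7.1 (other -172.9 ) cur 87.2 tilt [-0.001  0.    -1.   ]
```

```bash
python3 -m jog '[{"claw":50,"dx":146,"dy":-337,"dz":32,"spin":7},{"claw":50,"dx":146,"dy":-337,"dz":32,"spin":7},{"claw":50,"dx":146,"dy":-337,"dz":32,"spin":7},{"claw":50,"dx":146,"dy":-337,"dz":32,"spin":7},{"claw":50,"dx":146,"dy":-337,"dz":32,"spin":7},{"claw":50,"dx":146,"dy":-337,"dz":32,"spin":7},{"claw":50,"dx":146,"dy":-337,"dz":32,"spin":7},{"claw":50,"dx":146,"dy":-337,"dz":32,"spin":7},{"claw":50,"dx":146,"dy":-337,"dz":32,"spin":7},{"claw":50,"dx":146,"dy":-337,"dz":32,"spin":7},{"claw":50,"dx":146,"dy":-337,"dz":32,"spin":7},{"claw":50,"dx":146,"dy":-337,"dz":32,"spin":7},{"claw":50,"dx":146,"dy":-337,"dz":32,"spin":7}]'
python3 - <<'E'
from h import *
w=snap('wrist');P=cloud(w);Z=P[...,2]
q=P[(Z>.072)&(Z<.09)&(np.hypot(P[...,0]-.524,P[...,1]+.3095)<.05)]
r=cv2.minAreaRect((q[:,:2]*1000).astype(np.float32));print(len(q),r,np.median(q[:,2]))
q=P[(Z>.025)&(Z<.04)&(np.hypot(P[...,0]-.524,P[...,1]+.3095)<.05)];print(len(q),cv2.minAreaRect((q[:,:2]*1000).astype(np.float32)))
print(get_state()['joint_positions'].round(3)); go(r[0][0]/1000,r[0][1]/1000,.065,80.1)
E
```

```text
time: 7.13
position: [0.5271, -0.3069, 0.2207]
tool_rot: [0.263, 3.13, 0.003]
ft_force: [0.6, 0.7, -0.2]
grip_width: 0.571
grip_force: 0.0
1287 ((524.06787109375, -312.54400634765625), (13.977398872375488, 60.46696472167969), 79.1876449584961) 0.08182459189305596
770 ((524.0743408203125, -312.5420227050781), (35.871185302734375, 36.247337341308594), 80.69194793701172)
[-0.088  0.283  0.695  1.601 -0.187  1.324  2.037]
d [  2.2  -6.3 155.7] spin 0.3 (other -179.7 ) cur 80.4 tilt [ 0.001  0.001 -1.   ]
```

```bash
python3 -m jog '[{"claw":50,"dx":2,"dy":-6,"dz":30,"spin":1},{"claw":50,"dx":2,"dy":-6,"dz":65,"spin":1},{"claw":50,"dx":2,"dy":-6,"dz":100,"spin":1},{"claw":50,"dx":2,"dy":-6,"dz":130,"spin":1},{"claw":50,"dx":2,"dy":-6,"dz":150,"spin":1},{"claw":50,"dx":2,"dy":-6,"dz":156,"spin":1},{"claw":30,"dx":2,"dy":-6,"dz":156,"spin":1},{"claw":0,"dx":2,"dy":-6,"dz":156,"spin":1},{"claw":0,"dx":2,"dy":-6,"dz":156,"spin":1},{"claw":0,"dx":2,"dy":-6,"dz":156,"spin":1},{"claw":0,"dx":2,"dy":-6,"dz":156,"spin":1},{"claw":0,"dx":2,"dy":-6,"dz":156,"spin":1},{"claw":0,"dx":2,"dy":-6,"dz":156,"spin":1},{"claw":0,"dx":2,"dy":-6,"dz":156,"spin":1},{"claw":0,"dx":2,"dy":-6,"dz":156,"spin":1}]' 40
python3 - <<'E'
from h import *
go(.5241,-.3125,.25,79.2)
E
```

```text
time: 8.43
position: [0.5237, -0.3146, 0.0652]
tool_rot: [0.294, 3.127, 0.0]
ft_force: [0.5, 0.7, 4.0]
grip_width: 0.156
grip_force: 39.5
d [  -0.2    2.2 -184.8] spin 0.0 (other -180.0 ) cur 79.2 tilt [ 0.001  0.    -1.   ]
```

```bash
python3 -m jog '[{"claw":0,"dx":0,"dy":0,"dz":-20,"spin":0},{"claw":0,"dx":0,"dy":0,"dz":-60,"spin":0},{"claw":0,"dx":0,"dy":0,"dz":-100,"spin":0},{"claw":0,"dx":0,"dy":0,"dz":-140,"spin":0},{"claw":0,"dx":0,"dy":0,"dz":-170,"spin":0},{"claw":0,"dx":0,"dy":0,"dz":-185,"spin":0},{"claw":0,"dx":0,"dy":0,"dz":-185,"spin":0},{"claw":0,"dx":0,"dy":0,"dz":-185,"spin":0}]'
python3 - <<'E'
from h import *
go(.664,.0187,.25,69.5)
s=get_state();M=R.from_rotvec(s['tool_rot']).as_matrix()
w=snap('wrist');P=cloud(w);V=w['frame'].max(2)
L=(P-s['position'])@M*1000   # tool frame mm
bar=(abs(L[...,0])<36)&(abs(L[...,1])<9)&(L[...,2]>-22)&(L[...,2]<-8)
q=L[bar];print('bar top',len(q),len(q) and (np.median(q,0).round(1),q.min(0).round(1),q.max(0).round(1)))
sock=(np.hypot(L[...,0],L[...,1])<22)&(L[...,2]>25)&(L[...,2]<70)
q=L[sock];print('sock',len(q),len(q) and (q.min(0).round(1),q.max(0).round(1)))
save(w,'w3.png')
E
```

```text
time: 9.1
position: [0.523, -0.3148, 0.2492]
tool_rot: [0.295, 3.127, 0.0]
ft_force: [0.3, 0.0, -2.7]
grip_width: 0.156
grip_force: 39.9
d [-76.2 354.   -0.7] spin 9.7 (other -170.3 ) cur 79.2 tilt [ 0.  0. -1.]
bar top 3733 (array([ 10.9,  -0.3, -16.6]), array([-29.3,  -9. , -22. ]), array([30.7,  9. , -8. ]))
sock 514 (array([ -0.8, -12.3,  33.6]), array([12.6, 12.8, 59.9]))
```

View pics/w3.png

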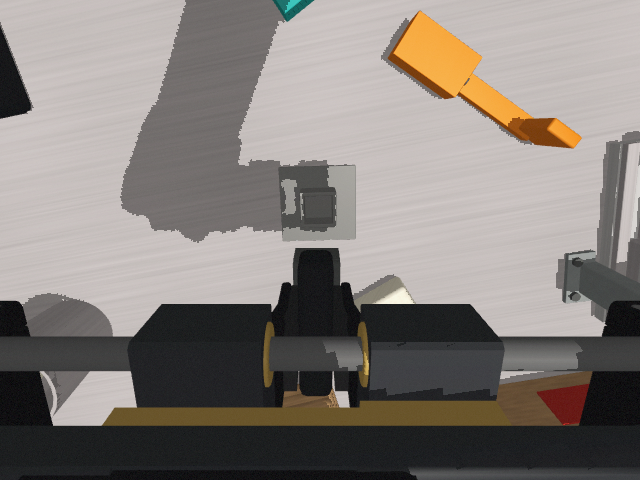

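Picture: the driver hangs in the jaws at (317,320) with the empty cup at (318,205). The socket is centred on the TCP within 1 mm, so I'll carry it over the screw.

```bash
python3 -m jog '[{"claw":0,"dx":-3,"dy":15,"dz":0,"spin":2},{"claw":0,"dx":-10,"dy":50,"dz":0,"spin":4},{"claw":0,"dx":-19,"dy":90,"dz":0,"spin":6},{"claw":0,"dx":-27,"dy":130,"dz":0,"spin":8},{"claw":0,"dx":-36,"dy":170,"dz":0,"spin":10},{"claw":0,"dx":-45,"dy":210,"dz":0,"spin":10},{"claw":0,"dx":-53,"dy":250,"dz":0,"spin":10},{"claw":0,"dx":-62,"dy":290,"dz":0,"spin":10},{"claw":0,"dx":-70,"dy":325,"dz":0,"spin":10},{"claw":0,"dx":-76,"dy":350,"dz":0,"spin":10},{"claw":0,"dx":-76,"dy":354,"dz":0,"spin":10},{"claw":0,"dx":-76,"dy":354,"dz":0,"spin":10},{"claw":0,"dx":-76,"dy":354,"dz":0,"spin":10},{"claw":0,"dx":-76,"dy":354,"dz":0,"spin":10},{"claw":0,"dx":-76,"dy":354,"dz":0,"spin":10}]'
python3 - <<'E'
from h import *
print(get_state()['joint_positions'].round(3))
go(.664,.0187,.195,69.5)
E
```

```text
time: 10.4
position: [0.6633, 0.0164, 0.2492]
tool_rot: [-0.571, -3.089, 0.001]
ft_force: [0.0, 0.4, -2.2]
grip_width: 0.155
grip_force: 39.9
[-0.487  0.376  0.564  1.414 -0.2    1.409  1.282]
d [ 0.2  2.5 54.2] spin -0.5 (other 179.5 ) cur 69.0 tilt [-0.001 -0.001 -1.   ]
```

```bash
python3 -m jog '[{"claw":0,"dx":0,"dy":2.5,"dz":20,"spin":0},{"claw":0,"dx":0,"dy":2.5,"dz":40,"spin":0},{"claw":0,"dx":0,"dy":2.5,"dz":52,"spin":0},{"claw":0,"dx":0,"dy":2.5,"dz":55,"spin":0},{"claw":0,"dx":0,"dy":2.5,"dz":55,"spin":0},{"claw":0,"dx":0,"dy":2.5,"dz":55,"spin":0}]'
python3 - <<'E'
from h import *
go(.664,.0187,.172,69.5)
a=snap('scene');b=snap('side')
cv2.imwrite('pics/e.png',np.hstack([cv2.resize(a['frame'][220:310,215:305],(400,400),interpolation=cv2.INTER_CUBIC),cv2.resize(b['frame'][170:240,330:400],(400,400),interpolation=cv2.INTER_CUBIC)])[:,:,::-1])
E
```

```text
time: 10.9
position: [0.6651, 0.0206, 0.1954]
tool_rot: [0.567, 3.089, 0.0]
ft_force: [-0.0, -0.0, -0.5]
grip_width: 0.159
grip_force: 39.9
d [ 0.4 -2.2 23.4] spin -0.3 (other 179.7 ) cur 69.2 tilt [ 0.001 -0.    -1.   ]
```

View pics/e.png

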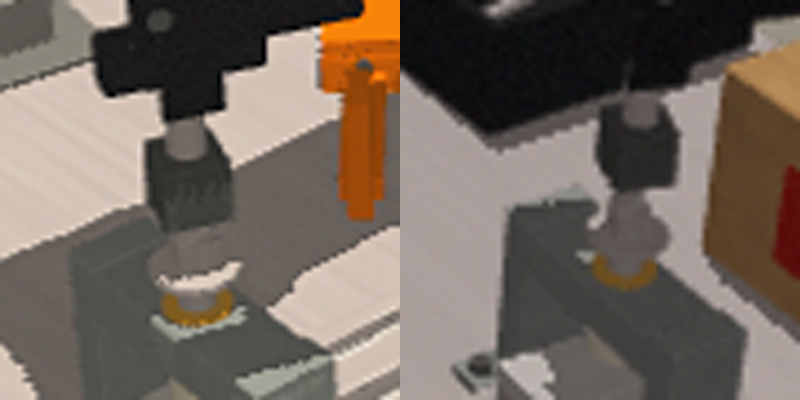

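Both halves show the socket just above the head: scene (188,190) against head (196,245), side (638,150) against head (632,205). It is within a couple of mm. The measured y seems to swing, so I'll read it again.

```bash
python3 -m jog '[{"claw":0,"dx":0,"dy":0,"dz":0,"spin":0},{"claw":0,"dx":0,"dy":0,"dz":0,"spin":0},{"claw":0,"dx":0,"dy":0,"dz":0,"spin":0}]' | grep pos
python3 - <<'E'
from h import *
for i in range(3):
    a=snap('scene');s=get_state();print(s['position'].round(4))
def cols(im,zl,zh,r,f):
    P=cloud(im);m=(P[...,2]>zl)&(P[...,2]<zh)&(np.hypot(P[...,0]-.664,P[...,1]-.0187)<r)
    q=P[m];n=np.argwhere(m);print(f,len(q),cv2.minAreaRect((q[:,:2]*1000).astype(np.float32)),q.mean(0).round(4))
b=snap('side')
for im,f in((a,'scene'),(b,'side')):
    cols(im,.137,.156,.028,f+' sock');cols(im,.108,.1125,.03,f+' flange')
E
```

```text
position: [0.6651, 0.0213, 0.1952]
[0.6649 0.0213 0.1949]
[0.6649 0.0213 0.1948]
[0.6649 0.0213 0.1947]
scene sock 202 ((666.1978149414062, 23.505001068115234), (29.610794067382812, 25.803239822387695), 70.02134704589844) [0.6715 0.0311 0.1465]
scene flange 143 ((666.51416015625, 22.71718978881836), (29.04648780822754, 32.110435485839844), 52.95844650268555) [0.6684 0.0245 0.11  ]
side sock 107 ((656.3377685546875, 17.847274780273438), (19.815258026123047, 35.22443771362305), 26.258604049682617) [0.658  0.0151 0.146 ]
side flange 61 ((659.6580810546875, 15.717792510986328), (27.312335968017578, 29.851924896240234), 49.22615432739258) [0.6589 0.0154 0.1096]
```

```bash
python3 -m jog '[{"claw":0,"dx":0,"dy":-1,"dz":2,"spin":0},{"claw":0,"dx":0,"dy":-1,"dz":5,"spin":0},{"claw":0,"dx":0,"dy":-1,"dz":8,"spin":0},{"claw":0,"dx":0,"dy":-1,"dz":11,"spin":0},{"claw":0,"dx":0,"dy":-1,"dz":13,"spin":0},{"claw":0,"dx":0,"dy":-1,"dz":13,"spin":0}]'
```

```text
time: 11.95
position: [0.6641, 0.02, 0.1808]
tool_rot: [-0.566, -3.089, 0.001]
ft_force: [-0.1, 0.1, -1.9]
grip_width: 0.153
grip_force: 39.9
```

```bash
python3 -m jog '[{"claw":0,"dx":0,"dy":0,"dz":3,"spin":0},{"claw":0,"dx":0,"dy":0,"dz":6,"spin":0},{"claw":0,"dx":0,"dy":0,"dz":8,"spin":0},{"claw":0,"dx":0,"dy":0,"dz":9,"spin":0},{"claw":0,"dx":0,"dy":0,"dz":9,"spin":0},{"claw":0,"dx":0,"dy":0,"dz":9,"spin":0}]'
python3 - <<'E'
from h import *
s=get_state();print(s['torque'],s['joint_positions'].round(3))
E
```

```text
time: 12.45
position: [0.6642, 0.0201, 0.1722]
tool_rot: [-0.566, -3.09, 0.001]
ft_force: [-0.6, -0.9, -2.8]
grip_width: 0.156
grip_force: 39.9
[-0.38003914  0.14622169  0.08517817] [-0.484  0.421  0.547  1.513 -0.224  1.271  1.299]
```

```bash
python3 -m jog '[{"claw":0,"dx":0,"dy":0,"dz":0.2,"spin":6},{"claw":0,"dx":0,"dy":0,"dz":0.4,"spin":12},{"claw":0,"dx":0,"dy":0,"dz":0.6,"spin":18},{"claw":0,"dx":0,"dy":0,"dz":0.8,"spin":24},{"claw":0,"dx":0,"dy":0,"dz":1,"spin":30},{"claw":0,"dx":0,"dy":0,"dz":1.2,"spin":36},{"claw":0,"dx":0,"dy":0,"dz":1.4,"spin":42},{"claw":0,"dx":0,"dy":0,"dz":1.6,"spin":48},{"claw":0,"dx":0,"dy":0,"dz":1.8,"spin":54},{"claw":0,"dx":0,"dy":0,"dz":2,"spin":60},{"claw":0,"dx":0,"dy":0,"dz":2.2,"spin":66},{"claw":0,"dx":0,"dy":0,"dz":2.4,"spin":72},{"claw":0,"dx":0,"dy":0,"dz":2.6,"spin":78},{"claw":0,"dx":0,"dy":0,"dz":2.8,"spin":84},{"claw":0,"dx":0,"dy":0,"dz":3,"spin":90},{"claw":0,"dx":0,"dy":0,"dz":3.2,"spin":96},{"claw":0,"dx":0,"dy":0,"dz":3.4,"spin":102},{"claw":0,"dx":0,"dy":0,"dz":3.6,"spin":108},{"claw":0,"dx":0,"dy":0,"dz":3.8,"spin":114},{"claw":0,"dx":0,"dy":0,"dz":3.8,"spin":114}]'
python3 - <<'E'
from h import *
s=get_state();print(s['torque'],s['joint_positions'].round(3))
go(.664,.0187,.168,-45)
b=snap('side')
def cols(im,zl,zh,r,f):
    P=cloud(im);m=(P[...,2]>zl)&(P[...,2]<zh)&(np.hypot(P[...,0]-.664,P[...,1]-.0187)<r)
    q=P[m];print(f,len(q),np.median(q,0))
for n in('scene','side'):
    im=snap(n);cols(im,.1,.1145,.024,n+' flange')
E
```

```text
time: 14.12
position: [0.6639, 0.0199, 0.1687]
tool_rot: [2.901, 1.204, -0.002]
ft_force: [-2.7, -2.2, -0.9]
grip_width: 0.157
grip_force: 39.9
[-0.62365834  0.73680739  0.07504395] [-0.739  0.527  0.928  1.526 -0.429  1.306 -0.546]
d [-0.8  0.9  0.7] spin 0.1 (other -179.9 ) cur -44.9 tilt [-0.001 -0.001 -1.   ]
scene flange 143 [0.67232436 0.02952786 0.10720472]
side flange 76 [0.65557566 0.01062154 0.1061388 ]
```

```bash
python3 - <<'E'
from h import *
w=dict(np.load('w2.npz'));P=cloud(w)
c,s=np.cos(np.radians(-2.8)),np.sin(np.radians(-2.8))
L=(P-[.664,.0188,0]);X=(L[...,0]*c+L[...,1]*s)*1000;Y=(-L[...,0]*s+L[...,1]*c)*1000;Z=P[...,2]*1000
def m(n,x0,x1,y0,y1,z0,z1,rmin=0,rmax=1e9):
    r=np.hypot(X,Y);k=(X>x0)&(X<x1)&(Y>y0)&(Y<y1)&(Z>z0)&(Z<z1)&(r>rmin)&(r<rmax)
    q=Z[k];h,e=np.histogram(q,np.arange(z0,z1,.5)) if len(q) else ([0],[0,0]);print(n,len(q),q.size and (np.median(q).round(2),q.mean().round(2),q.std().round(2)),'peak',e[np.argmax(h)])
m('flange',-17,17,-17,17,105,116,11,16)
m('portal',-16,16,-55,-24,84,96);m('portal2',-16,16,24,55,84,96)
m('cap',-38,-22,-15,15,40,55);m('tabtop',-150,-118,2,12,68,82);m('strip+',-140,-60,23,30,18,30);m('strip-',-140,-60,-30,-23,18,30)
m('tail',-110,-60,-7,7,20,34);m('bed',-110,-60,12,19,8,20);m('bed',-110,-60,-19,-12,8,20)
m('counter',-120,-60,50,100,-8,8)
E
```

```text
flange 665 (np.float64(110.49), np.float64(110.5), np.float64(0.7)) peak 110.0
portal 1445 (np.float64(91.89), np.float64(91.95), np.float64(1.22)) peak 91.0
portal2 1427 (np.float64(91.93), np.float64(92.03), np.float64(1.2)) peak 91.0
cap 587 (np.float64(46.23), np.float64(46.24), np.float64(0.77)) peak 46.0
tabtop 299 (np.float64(75.95), np.float64(75.89), np.float64(0.93)) peak 76.0
strip+ 706 (np.float64(24.1), np.float64(24.07), np.float64(0.82)) peak 24.0
strip- 714 (np.float64(24.05), np.float64(24.09), np.float64(0.78)) peak 24.0
tail 859 (np.float64(28.09), np.float64(28.07), np.float64(0.82)) peak 28.0
bed 410 (np.float64(16.14), np.float64(16.08), np.float64(0.75)) peak 16.0
bed 416 (np.float64(16.05), np.float64(16.05), np.float64(0.83)) peak 15.5
counter 3308 (np.float64(1.1), np.float64(1.1), np.float64(0.83)) peak 1.0
```

Gap from the calibrated wrist cloud: flange 109.5 and cap 45.15, so 6.4 mm free. 4 N therefore needs about 232° of screw turn, with roughly 100° done after taking up the play. Winding on.

```bash
python3 -m jog '[{"claw":0,"dx":-0.5,"dy":0,"dz":0.2,"spin":6},{"claw":0,"dx":-0.5,"dy":0,"dz":0.4,"spin":12},{"claw":0,"dx":-0.5,"dy":0,"dz":0.6,"spin":18},{"claw":0,"dx":-0.5,"dy":0,"dz":0.8,"spin":24},{"claw":0,"dx":-0.5,"dy":0,"dz":1,"spin":30},{"claw":0,"dx":-0.5,"dy":0,"dz":1.2,"spin":36},{"claw":0,"dx":-0.5,"dy":0,"dz":1.4,"spin":42},{"claw":0,"dx":-0.5,"dy":0,"dz":1.6,"spin":48},{"claw":0,"dx":-0.5,"dy":0,"dz":1.8,"spin":54},{"claw":0,"dx":-0.5,"dy":0,"dz":2,"spin":60},{"claw":0,"dx":-0.5,"dy":0,"dz":2,"spin":60}]'
python3 - <<'E'
from h import *
s=get_state();print(s['torque'],s['joint_positions'].round(3))
go(.664,.0187,.168,-105)
E
```

```text
time: 15.18
position: [0.6642, 0.0199, 0.1667]
tool_rot: [3.115, -0.404, 0.0]
ft_force: [-1.7, -1.0, -0.6]
grip_width: 0.158
grip_force: 39.9
[-0.54061692  0.66405904  0.00808935] [-0.85   0.633  1.14   1.532 -0.583  1.353 -1.486]
d [ 0.1  1.2 -1.3] spin 0.2 (other -179.8 ) cur -104.8 tilt [-0.    -0.001 -1.   ]
```

```bash
python3 -m jog '[{"claw":0,"dx":0,"dy":0,"dz":0.2,"spin":6},{"claw":0,"dx":0,"dy":0,"dz":0.4,"spin":12},{"claw":0,"dx":0,"dy":0,"dz":0.6,"spin":18},{"claw":0,"dx":0,"dy":0,"dz":0.8,"spin":24},{"claw":0,"dx":0,"dy":0,"dz":1,"spin":30},{"claw":0,"dx":0,"dy":0,"dz":1.2,"spin":36},{"claw":0,"dx":0,"dy":0,"dz":1.4,"spin":42},{"claw":0,"dx":0,"dy":0,"dz":1.6,"spin":48},{"claw":0,"dx":0,"dy":0,"dz":1.8,"spin":54},{"claw":0,"dx":0,"dy":0,"dz":1.8,"spin":54},{"claw":0,"dx":0,"dy":0,"dz":1.8,"spin":54}]'
python3 - <<'E'
from h import *
s=get_state();print(s['torque'],s['joint_positions'].round(3))
go(.664,.0187,.168,-159)
for n in('scene','side'):
    im=snap(n);P=cloud(im);m=(P[...,2]>.098)&(P[...,2]<.1145)&(np.hypot(P[...,0]-.664,P[...,1]-.0187)<.024)
    q=P[m];h,e=np.histogram(q[:,2],np.arange(.098,.1145,.0005));print(n,len(q),np.median(q,0).round(4),h)
E
```

```text
time: 16.1
position: [0.6642, 0.0197, 0.165]
tool_rot: [-2.598, 1.767, -0.001]
ft_force: [-0.7, -2.4, -0.6]
grip_width: 0.157
grip_force: 39.9
[-0.65834283  0.40989836  0.02082439] [-0.879  0.679  1.207  1.535 -0.641  1.374 -2.383]
d [ 0.9  0.6 -3. ] spin 0.6 (other -179.4 ) cur -158.4 tilt [ 0. -0. -1.]
scene 181 [0.673  0.0302 0.1062] [ 0  1  2  3  2  8  9  7  8 15 10  7  7  4  3  3  5  5  9  8  5  9  5  3
  5  8  2  3  6  6  4  5]
side 101 [0.6537 0.0117 0.1062] [0 0 2 1 4 7 6 8 2 3 2 7 2 2 1 1 3 5 5 6 3 0 2 4 1 4 1 2 2 3 5 4]
```

```bash
python3 -m jog '[{"claw":50,"dx":0,"dy":0,"dz":0,"spin":0},{"claw":50,"dx":0,"dy":0,"dz":0,"spin":0},{"claw":50,"dx":0,"dy":0,"dz":0,"spin":0},{"claw":50,"dx":0,"dy":0,"dz":0,"spin":0},{"claw":50,"dx":0,"dy":0,"dz":-20,"spin":0},{"claw":50,"dx":0,"dy":0,"dz":-50,"spin":0},{"claw":50,"dx":0,"dy":0,"dz":-65,"spin":0},{"claw":50,"dx":-15,"dy":30,"dz":-65,"spin":-7},{"claw":50,"dx":-30,"dy":60,"dz":-65,"spin":-14},{"claw":50,"dx":-45,"dy":90,"dz":-65,"spin":-21},{"claw":50,"dx":-56,"dy":119,"dz":-65,"spin":-28},{"claw":50,"dx":-56,"dy":119,"dz":-65,"spin":-35},{"claw":50,"dx":-56,"dy":119,"dz":-65,"spin":-42},{"claw":50,"dx":-56,"dy":119,"dz":-65,"spin":-49},{"claw":50,"dx":-56,"dy":119,"dz":-65,"spin":-56},{"claw":50,"dx":-56,"dy":119,"dz":-65,"spin":-63},{"claw":50,"dx":-56,"dy":119,"dz":-65,"spin":-66},{"claw":50,"dx":-56,"dy":119,"dz":-65,"spin":-66},{"claw":50,"dx":-56,"dy":119,"dz":-65,"spin":-66},{"claw":50,"dx":-56,"dy":119,"dz":-65,"spin":-66}]'
python3 - <<'E'
from h import *
s=get_state();print(s['torque'],s['joint_positions'].round(3))
go(.5326,.0272,.053,87.2)
a=snap('scene');b=snap('side')
for im in (a,b):
    P=cloud(im);V=im['frame'].max(2);m=(P[...,2]>.152)&(P[...,2]<.19)&(V<70)&(np.hypot(P[...,0]-.664,P[...,1]-.0187)<.045);q=P[m]
    print(len(q),len(q) and (cv2.minAreaRect((q[:,:2]*1000).astype(np.float32)),np.percentile(q[:,2],[5,50,95])))
cv2.imwrite('pics/f.png',np.hstack([cv2.resize(a['frame'][210:340,215:365],(400,347),interpolation=cv2.INTER_CUBIC),cv2.resize(b['frame'][150:280,280:410],(347,347),interpolation=cv2.INTER_CUBIC)])[:,:,::-1])
E
```

```text
time: 17.87
position: [0.5329, 0.029, 0.23]
tool_rot: [-3.14, 0.079, -0.0]
ft_force: [-0.6, -0.5, 1.0]
grip_width: 0.575
grip_force: 0.0
[-0.04069147  0.17046675  0.01451094] [-1.145  0.115  1.125  1.78  -0.108  1.313 -1.615]
d [ -0.3   1.9 177. ] spin -0.1 (other 179.9 ) cur -92.9 tilt [ 0.  0. -1.]
515 (((665.7305908203125, 22.86979103088379), (14.889338493347168, 58.406105041503906), 23.73851203918457), array([0.16085603, 0.17280886, 0.18050021]))
278 (((660.9779663085938, 18.135934829711914), (17.50711441040039, 60.373191833496094), 24.331844329833984), array([0.16073232, 0.1730323 , 0.17978724]))
```

View pics/f.png

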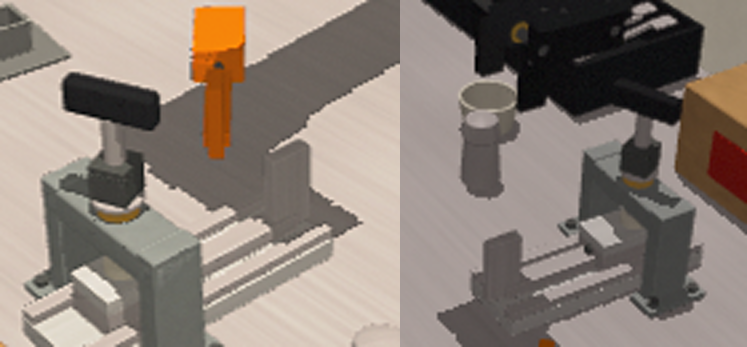

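The driver stands upright on the screw: scene part bar (110,100), socket (117,178). The tab is at (288,185). I'll turn the hand half round so the camera stays clear of the driver, then grip the tab.

```bash
python3 -m jog '[{"claw":50,"dx":0,"dy":2,"dz":0,"spin":-7},{"claw":50,"dx":0,"dy":2,"dz":0,"spin":-14},{"claw":50,"dx":0,"dy":2,"dz":0,"spin":-21},{"claw":50,"dx":0,"dy":2,"dz":0,"spin":-28},{"claw":50,"dx":0,"dy":2,"dz":0,"spin":-35},{"claw":50,"dx":0,"dy":2,"dz":0,"spin":-42},{"claw":50,"dx":0,"dy":2,"dz":0,"spin":-49},{"claw":50,"dx":0,"dy":2,"dz":0,"spin":-56},{"claw":50,"dx":0,"dy":2,"dz":0,"spin":-63},{"claw":50,"dx":0,"dy":2,"dz":0,"spin":-70},{"claw":50,"dx":0,"dy":2,"dz":0,"spin":-77},{"claw":50,"dx":0,"dy":2,"dz":0,"spin":-84},{"claw":50,"dx":0,"dy":2,"dz":0,"spin":-91},{"claw":50,"dx":0,"dy":2,"dz":0,"spin":-98},{"claw":50,"dx":0,"dy":2,"dz":0,"spin":-105},{"claw":50,"dx":0,"dy":2,"dz":0,"spin":-112},{"claw":50,"dx":0,"dy":2,"dz":0,"spin":-119},{"claw":50,"dx":0,"dy":2,"dz":0,"spin":-126},{"claw":50,"dx":0,"dy":2,"dz":0,"spin":-133},{"claw":50,"dx":0,"dy":2,"dz":0,"spin":-140}]' | head -2
python3 -m jog '[{"claw":50,"dx":0,"dy":0,"dz":0,"spin":-7},{"claw":50,"dx":0,"dy":0,"dz":0,"spin":-14},{"claw":50,"dx":0,"dy":0,"dz":0,"spin":-21},{"claw":50,"dx":0,"dy":0,"dz":0,"spin":-28},{"claw":50,"dx":0,"dy":0,"dz":0,"spin":-35},{"claw":50,"dx":0,"dy":0,"dz":0,"spin":-40},{"claw":50,"dx":0,"dy":0,"dz":0,"spin":-40},{"claw":50,"dx":0,"dy":0,"dz":0,"spin":-40}]'
python3 - <<'E'
from h import *
w=snap('wrist');P=cloud(w).reshape(-1,3);m=(P[:,2]>.068)&(P[:,2]<.08)&(abs(P[:,0]-.533)<.04)&(abs(P[:,1]-.027)<.03)
q=P[m];r=cv2.minAreaRect((q[:,:2]*1000).astype(np.float32));print(len(q),r,np.median(q[:,2]))
go(r[0][0]/1000,r[0][1]/1000,.053,87.2)
s=get_state();print(s['ft_force'],s['joint_positions'].round(2))
E
```

```text
time: 19.63
position: [0.5328, 0.0271, 0.2299]
time: 20.3
position: [0.5328, 0.027, 0.2299]
tool_rot: [-0.081, -3.141, -0.0]
ft_force: [-0.4, -0.5, -0.1]
grip_width: 0.572
grip_force: 0.0
572 ((531.194091796875, 27.426006317138672), (11.865049362182617, 31.91254425048828), 86.7928695678711) 0.07584524470541745
d [  1.6   0.3 176.9] spin -0.1 (other 179.9 ) cur 87.1 tilt [-0. -0. -1.]
[-0.29459898 -0.44979652 -0.4619949 ] [-0.91  0.08  0.86  1.78 -0.07  1.31  1.49]
```

```bash
python3 -m jog '[{"claw":50,"dx":1,"dy":0,"dz":40,"spin":0},{"claw":50,"dx":1,"dy":0,"dz":80,"spin":0},{"claw":50,"dx":1,"dy":0,"dz":120,"spin":0},{"claw":50,"dx":1,"dy":0,"dz":150,"spin":0},{"claw":50,"dx":1,"dy":0,"dz":170,"spin":0},{"claw":50,"dx":1,"dy":0,"dz":177,"spin":0},{"claw":30,"dx":1,"dy":0,"dz":177,"spin":0},{"claw":16,"dx":1,"dy":0,"dz":177,"spin":0},{"claw":16,"dx":1,"dy":0,"dz":177,"spin":0},{"claw":16,"dx":1,"dy":0,"dz":177,"spin":0},{"claw":0,"dx":1,"dy":0,"dz":177,"spin":0},{"claw":0,"dx":1,"dy":0,"dz":177,"spin":0},{"claw":0,"dx":1,"dy":0,"dz":177,"spin":0},{"claw":0,"dx":1,"dy":0,"dz":177,"spin":0},{"claw":0,"dx":1,"dy":0,"dz":177,"spin":0},{"claw":0,"dx":1,"dy":0,"dz":177,"spin":0}]' 20
```

```text
time: 21.68
position: [0.5322, 0.0274, 0.0536]
tool_rot: [0.076, 3.14, 0.001]
ft_force: [-0.5, 0.5, 6.7]
grip_width: 0.137
grip_force: 20.0
```

```bash
python3 -m jog '[{"claw":0,"dx":0,"dy":0,"dz":-1,"spin":0},{"claw":0,"dx":0,"dy":0,"dz":-1,"spin":0},{"claw":0,"dx":0,"dy":0,"dz":-1,"spin":0}]'
```

```text
time: 21.93
position: [0.5321, 0.027, 0.0537]
tool_rot: [0.076, 3.14, -0.001]
ft_force: [2.3, -0.9, -3.1]
grip_width: 0.142
grip_force: 20.0
```

```bash
python3 -m jog '[{"claw":0,"dx":-0.5,"dy":0,"dz":0,"spin":0},{"claw":0,"dx":-1,"dy":0,"dz":0,"spin":0},{"claw":0,"dx":-1.5,"dy":0,"dz":0,"spin":0},{"claw":0,"dx":-2,"dy":0,"dz":0,"spin":0},{"claw":0,"dx":-2.5,"dy":0,"dz":0,"spin":0},{"claw":0,"dx":-3,"dy":0,"dz":0,"spin":0}]'
```

```text
time: 22.43
position: [0.5323, 0.027, 0.0536]
tool_rot: [-0.076, -3.135, -0.001]
ft_force: [-8.8, 0.1, 7.0]
grip_width: 0.136
grip_force: 20.0
```

```bash
python3 -m jog '[{"claw":0,"dx":-0.5,"dy":0,"dz":-0.5,"spin":0},{"claw":0,"dx":-1,"dy":0,"dz":-0.8,"spin":0},{"claw":0,"dx":-1.5,"dy":0,"dz":-1,"spin":0},{"claw":0,"dx":-2,"dy":0,"dz":-1,"spin":0}]'
```

```text
time: 22.77
position: [0.5336, 0.0269, 0.0538]
tool_rot: [-0.076, -3.134, -0.0]
ft_force: [-7.3, 0.6, 0.2]
grip_width: 0.137
grip_force: 20.0
```

```bash
python3 -m jog '[{"claw":0,"dx":-0.5,"dy":0,"dz":0,"spin":0},{"claw":0,"dx":-1,"dy":0,"dz":0,"spin":0},{"claw":0,"dx":-1.5,"dy":0,"dz":0,"spin":0},{"claw":0,"dx":-2,"dy":0,"dz":0,"spin":0}]'
```

```text
time: 23.1
position: [0.5356, 0.0268, 0.0537]
tool_rot: [-0.076, -3.134, -0.0]
ft_force: [-6.3, 0.5, 0.5]
grip_width: 0.132
grip_force: 20.0
```

Sliding steadily: the drag is 6.3 N with almost no vertical load, so the foot presses with about 3 N. I'll draw it on to make up a centimetre.

```bash
python3 -m jog '[{"claw":0,"dx":-0.6,"dy":0,"dz":0,"spin":0},{"claw":0,"dx":-1.2,"dy":0,"dz":0,"spin":0},{"claw":0,"dx":-1.8,"dy":0,"dz":0,"spin":0},{"claw":0,"dx":-2.4,"dy":0,"dz":0,"spin":0},{"claw":0,"dx":-3,"dy":0,"dz":0,"spin":0},{"claw":0,"dx":-3.6,"dy":0,"dz":0,"spin":0}]'
```

```text
time: 23.6
position: [0.5392, 0.0267, 0.0537]
tool_rot: [-0.075, -3.134, -0.0]
ft_force: [-6.7, -0.0, 0.8]
grip_width: 0.139
grip_force: 20.0
```

```bash
python3 -m jog '[{"claw":0,"dx":-0.6,"dy":0,"dz":0,"spin":0},{"claw":0,"dx":-1.2,"dy":0,"dz":0,"spin":0},{"claw":0,"dx":-1.8,"dy":0,"dz":0,"spin":0},{"claw":0,"dx":-2.4,"dy":0,"dz":0,"spin":0},{"claw":0,"dx":-3,"dy":0,"dz":0,"spin":0},{"claw":0,"dx":-3.6,"dy":0,"dz":0,"spin":0}]'
```

```text
time: 24.1
position: [0.5428, 0.0265, 0.0537]
tool_rot: [-0.075, -3.134, -0.0]
ft_force: [-6.7, -0.0, 0.4]
grip_width: 0.136
grip_force: 20.0
```

Drag is steady at 6.7 N, so the foot presses with about 3.6 N, and the block moved 10.6 mm. I'll relax, let go and rise.

```bash
python3 -m jog '[{"claw":0,"dx":1,"dy":0,"dz":0,"spin":0},{"claw":0,"dx":2,"dy":0,"dz":0,"spin":0},{"claw":20,"dx":2,"dy":0,"dz":0,"spin":0},{"claw":50,"dx":2,"dy":0,"dz":0,"spin":0},{"claw":50,"dx":2,"dy":0,"dz":0,"spin":0},{"claw":50,"dx":2,"dy":0,"dz":0,"spin":0},{"claw":50,"dx":2,"dy":0,"dz":-15,"spin":0},{"claw":50,"dx":2,"dy":0,"dz":-50,"spin":0},{"claw":50,"dx":2,"dy":0,"dz":-90,"spin":0},{"claw":50,"dx":2,"dy":0,"dz":-130,"spin":0},{"claw":50,"dx":2,"dy":0,"dz":-160,"spin":0},{"claw":50,"dx":2,"dy":0,"dz":-175,"spin":0},{"claw":50,"dx":2,"dy":0,"dz":-175,"spin":0},{"claw":50,"dx":2,"dy":0,"dz":-175,"spin":0},{"claw":50,"dx":2,"dy":0,"dz":-175,"spin":0}]'
python3 - <<'E'
from h import *
w=snap('wrist');P=cloud(w).reshape(-1,3);m=(P[:,2]>.068)&(P[:,2]<.08)&(abs(P[:,0]-.541)<.04)&(abs(P[:,1]-.027)<.03)
q=P[m];r=cv2.minAreaRect((q[:,:2]*1000).astype(np.float32));print(len(q),r,'gauge x',r[0][0]+125-664.05)
a=snap('scene');b=snap('side')
for im in (a,b):
    P=cloud(im);V=im['frame'].max(2);m=(P[...,2]>.152)&(P[...,2]<.19)&(V<70)&(np.hypot(P[...,0]-.664,P[...,1]-.0187)<.045);q=P[m]
    print(len(q),len(q) and (cv2.minAreaRect((q[:,:2]*1000).astype(np.float32)),np.percentile(q[:,2],[5,50,95])))
cv2.imwrite('pics/g.png',np.hstack([cv2.resize(a['frame'][200:360,210:370],(400,400),interpolation=cv2.INTER_CUBIC),cv2.resize(b['frame'][150:280,280:410],(400,400),interpolation=cv2.INTER_CUBIC)])[:,:,::-1])
E
```

```text
time: 25.35
position: [0.5434, 0.0266, 0.229]
tool_rot: [-0.076, -3.14, 0.0]
ft_force: [0.3, 0.6, -0.2]
grip_width: 0.574
grip_force: 0.0
527 ((541.311279296875, 26.521583557128906), (10.93840217590332, 31.082536697387695), 87.19253540039062) gauge x 2.2612792968750455
515 (((666.4786987304688, 23.01897430419922), (15.72113037109375, 59.5536994934082), 25.65518569946289), array([0.16091697, 0.17315673, 0.18051139]))
280 (((661.650634765625, 17.85803985595703), (17.86146354675293, 59.36262893676758), 20.855863571166992), array([0.16062535, 0.17307486, 0.18000581]))
```

View pics/g.png

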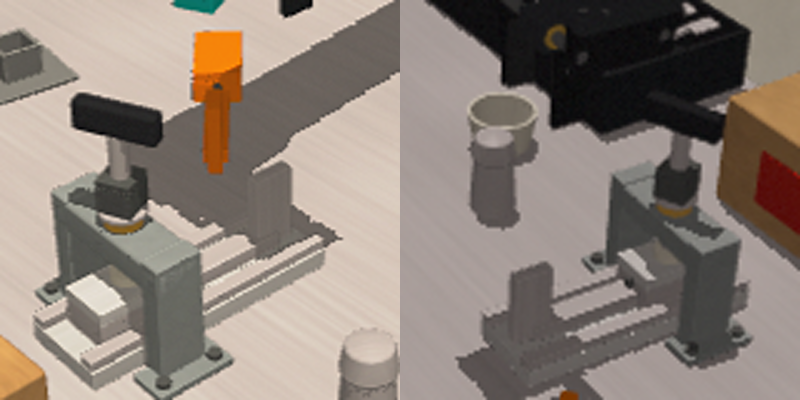

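The block is beneath the foot at x ≈ +2 mm (scene part (95,300)). The driver stands upright on the screw at (120,190), and the hand is clear. Handing in.

```bash
python3 -c "
from bench import *
print(close_job())"
```

```text
the job is handed in; nothing more can be done
None
```

The job is handed in (no verdict came back): the block lies beneath the foot at x ≈ +2 mm, pressed with about 3.6 N by the drag over a 10 mm draw, and the driver stands upright on the screw with the robot clear.

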